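Close up the counter chest

ROBOT

A 6-joint arm with a two-finger parallel gripper is mounted at the origin on a cart in front of the work surface, level with it; the furniture and walls round the work are solid. World frame = base frame: x ahead of the robot, y to its left, z up, the work surface at z = 0. Lengths are in mm, angles in rad, forces in N, time in s.
With the tool pointing down it reaches from about 325 to 900 mm from the base axis. Payload 3.5 kg.
Tool frame: the origin (TCP) lies at the very end of the fingers, on their centre line; the grasp point (between the pads) lies arm.grip_point_offset behind it (arm.grip_point_offset is the distance from the TCP to the grasp point, in mm); z points along the fingers, y is the line along which they close (so a half turn about z gives the same grasp; the last joint's range is limited). The gripper opens to 85 mm and grips with 20 to 120 N. Pads are 22 mm wide; open, the fingers measure 114 mm over their backs; the gripper's body (76 mm by 85 mm) begins 54 mm behind the grasp point. The pads swing forward as they close: fully open they stand 13 mm farther back than shut.
Start: joints at [-1.414, 0.276, -0.026, 1.268, 0, 1.467], TCP at [160.542, -604.026, 231.313] pointing down, gripper open.
Joint ranges: [-3.12, 3.12], [-0.85, 1.88], [-1.08, 1.24], [-1.95, 2.15], [-1.57, 1.53], [-3.14, 3.14]. Speed limits (rad/s): [2.57, 2.57, 3.14, 3.14, 3.14, 3.14].

INTERFACE

Orientations are given as a unit quaternion [x, y, z, w].
In Python, from station import get_state, optics, arm gives the robot as it stands. The module is installed in compiled form; this text tells all that it offers.
- The arm moves only by the tool play_rows, never from a script. Its argument "targets" is a list that holds one entry, the list of rows, each a list of 6 numbers: the shift along the tool's x, y, z in mm, then the turn, a rotation vector about the tool's x, y, z in rad. A call has 1 to 8 rows; each row is the pose to reach, as a shift and turn from the pose commanded when the call began, along the tool's axes at that moment; what a row does not reach only later rows make up. A row lasts 1/12 s, in which the tool goes at most 41.7 mm and 7.16 degrees, less where a joint would pass 70% of its speed; a pose out of reach is approached as far as the arm can. A call with a gripper value outside its range is refused whole. "fingers" is the finger opening in mm, from 0 to 85.4, set as the call begins (left out, the last holds). The fingers move at their own pace and stop on an object; "force" is the grip in N (left out, the last holds). Time passes only in rows, so rows that repeat a pose let the fingers close. It gives the time, the measured TCP pose, the force, the opening and the grip force at its end, in the units of the state.
- get_state(): the state, without advancing time (a new reading comes with each control period).
- optics.get_image(name): name is "scene" or "top" or "wrist"; returns a dict with "color" (400x640x3 uint8, blue, green, red), "fovy" (degrees; the focal length in pixels is half the picture's height over the tangent of half this angle, whatever the lens; pixels are square), "cx", "cy" (the principal point, pixels), "distortion" ([k1, k2, p1, p2, k3] as OpenCV has them; the pictures are not rectified), "xyz" and "attitude" of the camera in the world; the wrist camera has in their place "tool_from_camera" (4x4, takes a point from camera to tool coordinates, whose origin is the TCP and whose axes are the flange's). Camera axes: x right, y up, looking along -z (the intrinsics and any distortion apply to the point x, -y, -z); pixel columns grow to the right and rows downward; lengths in mm; the calibration is good to about 2 mm. A picture is of the moment at which its call begins: read the wrist's pose just before it. There is no depth.
- arm.close_job(): hands the job in; it is judged then, once.
The state is a dict: "time_s": time; "joints": joint angles; "dq": joint speeds; "joint_torque": joint torques, N m; "eef_pos": TCP position; "eef_rot": TCP orientation; "contact_force": force on the tool from outside, world axes, zero at the start; "ft_torque": the same for the moment, N m; "grip_width": finger opening in mm; "grasp_force": force on a finger pad.
Only numpy, scipy, OpenCV 4.12 (cv2) and the standard library are available. Lean on these libraries where they do the work, as an engineer would, in place of code of your own. Each camera call takes 0.05 s, during which the arm holds its last target. There are 200 camera calls.

TASK

Close up the little wooden chest on the worktop: with the fingertips push its lid all the way down, and push the drawer that holds the round fluted cup fully shut, cup inside. I still need the flat tin, so leave its drawer standing open just as it is. Do not slam anything, lift nothing, and leave the tin and the things standing about where they are.

Things in the scene. Friction and masses are not known exactly. Their poses are not given: they have to be found in the camera images.
- chest: small wooden counter chest, fixed to the worktop, 190 mm deep (x), 275 mm wide (y), 94 mm high with its lid shut; origin at the centre of its underside on the worktop, x to its back, y to its left, z up. Its front faces the robot, turned by up to 0.18 rad. It has two drawers side by side (centres 67 mm left and right of its middle) and over them a shallow open tray, 22 mm deep, with a hinged lid
- drawer_left (a joint): how far the left drawer (as seen from the robot) is pulled out towards the robot, m: 0 is fully shut, 0.14 its stop; it starts 0.08 to 0.115 out. It stays where it is left and needs about 2 N to slide
- drawer_right (a joint): how far the right drawer (as seen from the robot) is pulled out towards the robot, m: 0 is fully shut, 0.14 its stop; it starts 0.08 to 0.115 out. It stays where it is left and needs about 2 N to slide
- drawer_left_front (a point): centre of the outer face of the left drawer's front, moving with the drawer; axes as the chest's, so the face looks along the chest's -x. The front is a plain board 132 mm wide (y), 50 mm high (from 8 to 58 mm over the worktop), 12 mm thick, with a dark disc of 21 mm set flush near its middle and no handle
- drawer_right_front (a point): centre of the outer face of the right drawer's front, moving with the drawer; axes as the chest's, so the face looks along the chest's -x. The front is a plain board 132 mm wide (y), 50 mm high (from 8 to 58 mm over the worktop), 12 mm thick, with a dark disc of 21 mm set flush near its middle and no handle
- lid (a joint): opening angle of the lid, rad: 0 is shut and level, 1.5 its stop; it starts 0.6 to 1.1 open. A stiff hinge holds it at any angle; about 5 N square to the lid near its free edge swings it
- lid_hinge (a point): middle of the lid's hinge line, which runs along the chest's y at the top of its back, 91 mm behind the chest's middle, 86 mm over the worktop; axes as the chest's. Note: an extractor hood hangs over the hob, right of the chest (y -0.72 to -0.12 m, x over 0.52 m, 0.72 m up), where a raised forearm can strike it: swing left while drawn in, then reach out
- lid_edge (a point): middle of the lid's free edge, on its outer face (the upper one when shut); x and z turn with the lid, z is square to the outer face and points out. The lid is a plain board 190 mm from back to front, 279 mm wide, 8 mm thick, with a small brass plate in the middle near this edge; the hinge lies 186 mm from this edge, on the inner face
- ramekin: low round fluted cup, grey-blue, 89 mm across, 40 mm high, loose and upright in one of the two drawers (either); origin at the centre of its underside, 12 mm over the worktop. It rides along with its drawer
- flat_tin: flat oblong food tin, 105 x 63 mm, 26 mm high, loose in the other drawer, its long side across the chest; origin at the centre of its underside
- teaspoon: metal teaspoon, 138 mm long, loose in the tray under the lid; it stays there, below the lid when shut; origin in the middle of its underside
- spice_jar: upright spice jar with a dark cap, 41 mm across, 105 mm high, loose beside the left drawer; origin at the centre of its underside
- garlic: garlic bulb, about 60 mm across, 58 mm high, loose on the worktop at the front right of the chest; origin under its middle
- mug: white mug with a handle, 82 mm across, 94 mm high, loose on the worktop at the front left of the chest; origin at the centre of its underside
Mind the look-alikes: they are no part of the job. Of the things that look like the flat_tin, the largest one is meant.

How it is judged:
By the outcome, as a careful person would: the job done as asked, in the order asked, and still so for the second after the job is handed in, with the robot touching nothing.
It also fails if it takes over 61 s, if anything falls off the work surface, if the arm or the gripper's body presses on something with over 40 N, if the wrist force passes 120 N, or if a joint passes its speed limit or range.

## Working session

There is one attempt and no reset: what is moved stays moved. The work goes in short steps, Python scripts to look and compute and a tool call to move; the robot and the scene stay as the last step left them, time stands still between calls to the robot, and variables do not carry over. Pictures are saved under pics/ and viewed, at most 10 in all, crops included, and the job is handed in when it is done.

Besides the shell and the picture viewer there is one more tool, called after "Request:" in YAML: its name, and indented under it one key for each argument. play_rows: Moves the arm, as the interface text tells. Its arguments: {"type":"object","properties":{"targets":{"type":"array","items":{"type":"array","items":{"type":"array","items":{"type":"number"}}}},"fingers":{"type":"number"},"force":{"type":"number"}},"required":["targets"]}

```bash
mkdir -p pics; cat > h.py <<'E'
import numpy as np, cv2
from scipy.spatial.transform import Rotation as R
from station import get_state, optics, arm
def K(im):
    h=im["color"].shape[0]; f=h/2/np.tan(np.radians(im["fovy"])/2)
    return np.array([[f,0,im["cx"]],[0,f,im["cy"]],[0,0,1.]])
def ray(im,px):
    p=cv2.undistortPoints(np.array([[px]],float),K(im),np.array(im["distortion"],float))[0,0]
    d=np.array([p[0],-p[1],-1.]); return np.array(im["xyz"],float), R.from_quat(im["attitude"]).as_matrix()@d if len(np.ravel(im["attitude"]))==4 else np.array(im["attitude"]).reshape(3,3)@d
def onz(im,px,z):
    o,d=ray(im,px); return o+d*(z-o[2])/d[2]
def tri(a,pa,b,pb):
    o1,d1=ray(a,pa);o2,d2=ray(b,pb)
    t=np.linalg.lstsq(np.c_[d1,-d2],o2-o1,rcond=None)[0]
    p,q=o1+t[0]*d1,o2+t[1]*d2; return (p+q)/2,np.linalg.norm(p-q)
E
python3 - <<'E'
from h import *
print(get_state())
for n in("scene","top"):
    im=optics.get_image(n); cv2.imwrite(f"pics/{n}.png",im["color"])
    np.save(n+".npy",im,allow_pickle=True)
    print({k:v for k,v in im.items() if k!="color"})
E
```

```text
{'time_s': 0.0, 'joints': array([-1.41438375e+00,  2.77103185e-01, -2.78909236e-02,  1.26802652e+00,
        1.75509750e-05,  1.46740337e+00]), 'dq': array([ 0.00077296, -0.0006986 , -0.00012677,  0.00082544,  0.00051217,
        0.00134729]), 'joint_torque': array([-1.40020424e-03, -4.45504117e+01,  2.95206177e+01,  1.64311496e-02,
       -2.25744625e-04, -7.23241754e-06]), 'eef_pos': array([ 160.43348488, -603.23881291,  230.17350474]), 'eef_rot': array([ 9.91573882e-01,  1.29537637e-01, -2.07070061e-05, -1.11199086e-03]), 'contact_force': array([-0.33379854, -0.2512704 , -0.64207921]), 'ft_torque': array([-0.02671612,  0.03351886,  0.00720768]), 'grasp_force': 0.0, 'grip_width': 85.36776675275122}
{'fovy': 52.50873219992875, 'cx': 318.5889639162649, 'cy': 200.51438120507802, 'distortion': array([0.01330268, 0.        , 0.        , 0.        , 0.        ]), 'xyz': array([ 280.28981156, -433.37534571,  665.16137812]), 'attitude': array([ 0.39159683, -0.10885083, -0.23279811,  0.88352049])}
{'fovy': 55.371330058411075, 'cx': 322.4365276708951, 'cy': 201.27190139739332, 'distortion': array([-0.01244151,  0.        ,  0.        ,  0.        ,  0.        ]), 'xyz': array([506.8591353 , 112.82959358, 938.44948363]), 'attitude': array([ 0.02743338, -0.02694435, -0.6999048 ,  0.71320031])}
```

View pics/scene.png

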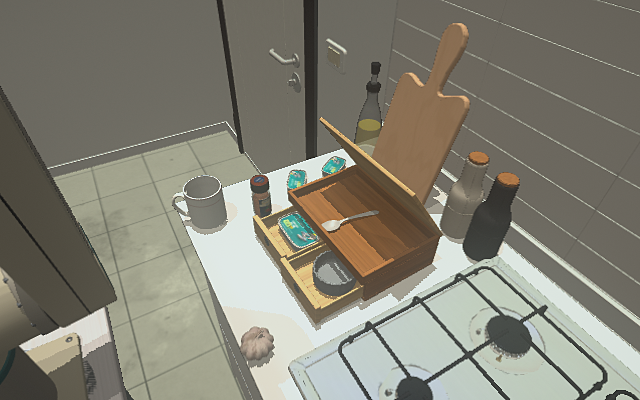

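View pics/top.png

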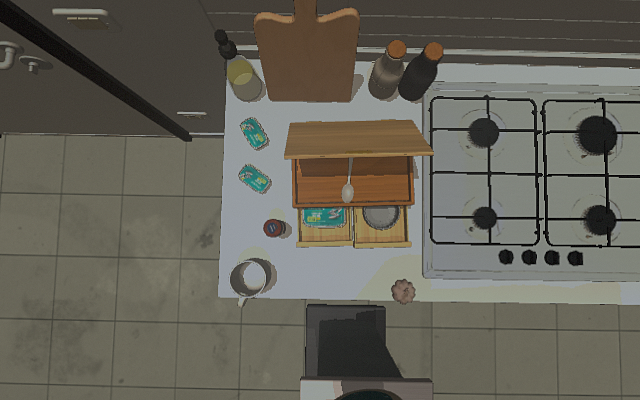

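The cup is in the right drawer and the tin in the left. In the top view the lid's free edge runs from about (285,157) to (433,153), and the drawer fronts lie near row 246. I'll enlarge for exact corners.

```bash
python3 - <<'E'
from h import *
t=np.load("top.npy",allow_pickle=True).item()["color"][105:265,270:445]
s=np.load("scene.npy",allow_pickle=True).item()["color"][105:330,240:450]
cv2.imwrite("pics/tc.png",cv2.resize(t,None,fx=4,fy=3.75//1+0.75,interpolation=cv2.INTER_CUBIC) if 0 else cv2.resize(t,None,fx=3.7,fy=3.7,interpolation=cv2.INTER_CUBIC)[:600])
cv2.imwrite("pics/sc.png",cv2.resize(s,None,fx=2.6,fy=2.6,interpolation=cv2.INTER_CUBIC))
E
```

```text
(no output)
```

View pics/tc.png

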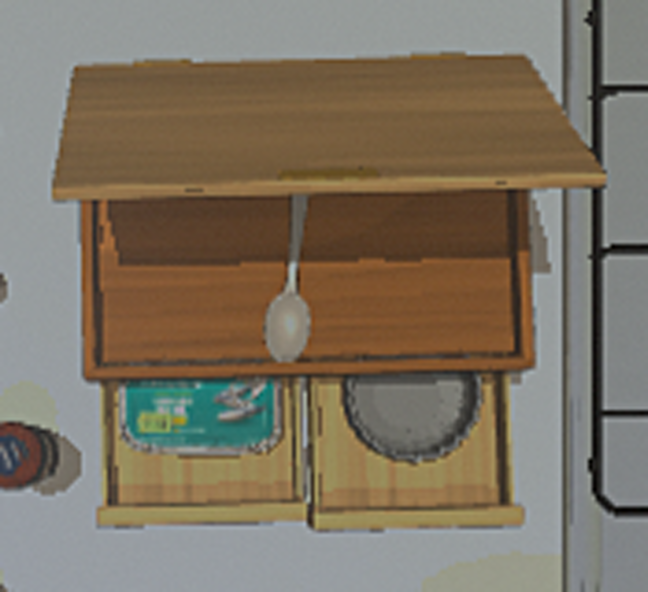

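View pics/sc.png

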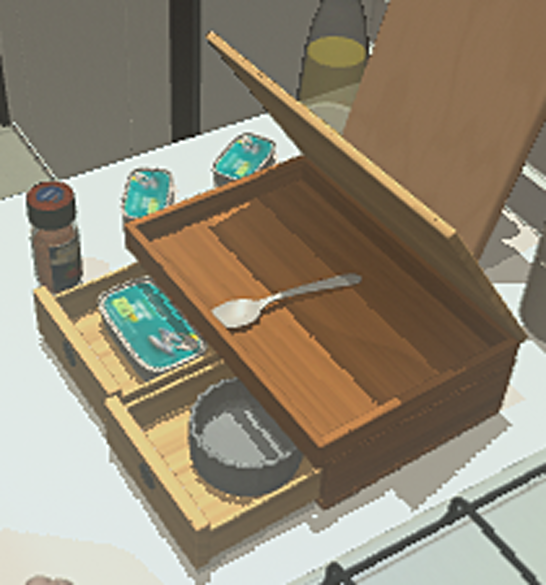

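The crops show the tray's front rim at z=86 running (85,380)–(535,375) in the top crop. The drawer front bottom corners are at (97,526), (306,526), (311,529) and (524,525). The lid's free-edge corners are at (53,186) and (606,174) in the top crop, matching (210,33) and (455,235) in the scene crop.

```bash
python3 - <<'E'
from h import *
np.set_printoptions(precision=1,suppress=True)
t=np.load("top.npy",allow_pickle=True).item(); s=np.load("scene.npy",allow_pickle=True).item()
T=lambda x,y:(x/3.7+270-.4,y/3.7+105-.4); S=lambda x,y:(x/2.6+240-.3,y/2.6+105-.3)
rl,rr=onz(t,T(85,381),86),onz(t,T(535,375),86); print("rim",rl,rr,np.linalg.norm(rl-rr))
for n,a,b in(("L",(97,526),(306,526)),("R",(311,529),(524,525))):
    p,q=onz(t,T(*a),58),onz(t,T(*b),58); print(n,p,q,np.linalg.norm(p-q))
a,e=tri(t,T(53,193),s,S(209,33));b,f=tri(t,T(606,181),s,S(455,235)); print("lid",a,e,b,f,np.linalg.norm(a-b))
# rim in scene: right front corner (320,447), left front (127,228)
print("rim tri",tri(t,T(85,381),s,S(127,228)),tri(t,T(535,375),s,S(320,446)))
print("drawR tri",tri(t,T(524,525),s,S(200,530)),tri(t,T(97,526),s,S(36,290)),tri(t,T(311,529),s,S(107,403)))
yaw=np.arctan2(*(-(rr-rl)[[0,1]]*[-1,1])); u=(rl-rr)/np.linalg.norm(rl-rr); yaw=np.arctan2(-u[0],u[1]); print("yaw",yaw)
ex=np.array([np.cos(yaw),np.sin(yaw),0]); c=(rl+rr)/2+95*ex; c[2]=0; print("chest",c)
h=c+91*ex+[0,0,86]; m=(a+b)/2; d=m-h; print("lid mid",m,"angle",np.arctan2(d[2],-d@ex),np.linalg.norm(d))
for n,p in(("garlic",onz(t,(403,291),30)),("mug",onz(t,(250,277),94)),("jar",onz(t,(274,228),105)),("bott1",onz(t,(397,48),180)),("cup",onz(t,(381,213),52))): print(n,p)
E
```

```text
rim [557.1 180.7  86. ] [565.9 -91.9  86. ] 272.69761034039857
L [468.8 173.2  58. ] [471.3  43.5  58. ] 129.6999267207515
R [469.5  40.4  58. ] [474.4 -91.8  58. ] 132.34896927515663
lid [642.2 186.2 243.1] 1.5385106309381624 [654.6 -91.  242.2] 3.4361469280650287 277.40743849020885
rim tri (array([559.5, 179.9,  83.2]), np.float64(4.716222823842612)) (array([568.1, -92.2,  90.8]), np.float64(5.746278993725104))
drawR tri (array([476.3, -92.2,  60.2]), np.float64(4.052213401512658)) (array([471.1, 172.3,  59. ]), np.float64(4.784508140778089)) (array([471.3,  39.3,  54.8]), np.float64(4.344201504263198))
yaw 0.032142434571178345
chest [656.5  47.4   0. ]
lid mid [648.4  47.6 242.7] angle 1.0070149325294726 185.36698243224285
garlic [368.9 -79.2  30. ]
mug [402.6 269.5  94. ]
jar [510.6 218.6 105. ]
bott1 [885.6 -34.1 180. ]
cup [550.4 -22.7  52. ]
```

```bash
cat >> h.py <<'E'
def pose(yaw,tilt=0): # tilt>0: fingertips lean toward world +x (about world -y)
    return R.from_euler('y',-tilt)*R.from_euler('z',yaw)*R.from_euler('x',np.pi)
def rows(wps,cur=None):
    """wps: list of (xyz, Rotation); printed as shift/turn in the current tool frame"""
    st=get_state(); p0=st["eef_pos"]; r0=R.from_quat(st["eef_rot"])
    print("at",np.round(p0,1),"F",np.round(st["contact_force"],1))
    for p,r in wps:
        print(np.round(r0.inv().apply(np.array(p)-p0)).astype(int).tolist()+np.round((r0.inv()*r).as_rotvec(),2).tolist())
E
python3 - <<'E'
from h import *
print(arm.grip_point_offset)
st=get_state(); y0=.26
rows([((112+48*(1-k/6),-420-184*(1-k/6),231+69*k/6),pose(y0)) for k in (3,5,6)])
print("swing from (112,-420,300)")
r0=pose(y0);p0=np.array([112,-420,300.])
for a in np.linspace(0,1.42,17)[1:]:
    Z=R.from_euler('z',a); p=Z.apply(p0); print(np.round(p),np.round(r0.inv().apply(p-p0)).astype(int).tolist(), round(-a,2))
E
```

```text
18.700000000000003
at [ 160.4 -603.3  230.2] F [-0.2 -1.3 -0. ]
[0, -95, -35, -0.0, -0.0, -0.0]
[0, -158, -58, -0.0, -0.0, -0.0]
[0, -190, -69, -0.0, -0.0, -0.0]
swing from (112,-420,300)
[ 149. -408.  300.] [39, -2, 0] -0.09
[ 184. -394.  300.] [77, -7, 0] -0.18
[ 219. -376.  300.] [114, -15, 0] -0.27
[ 251. -355.  300.] [151, -27, 0] -0.36
[ 281. -331.  300.] [187, -42, 0] -0.44
[ 310. -305.  300.] [221, -60, 0] -0.53
[ 336. -276.  300.] [253, -81, 0] -0.62
[ 359. -246.  300.] [283, -105, 0] -0.71
[ 379. -213.  300.] [311, -132, 0] -0.8
[ 396. -178.  300.] [337, -160, 0] -0.89
[ 411. -142.  300.] [360, -191, 0] -0.98
[ 422. -106.  300.] [380, -224, 0] -1.06
[429. -68. 300.] [397, -259, 0] -1.15
[434. -29. 300.] [411, -295, 0] -1.24
[435.   9. 300.] [422, -332, 0] -1.33
[432.  48. 300.] [430, -370, 0] -1.42
```

Request:
play_rows:
  targets:
    - [[0,-30,-11,0,0,0],[0,-65,-24,0,0,0],[0,-100,-36,0,0,0],[0,-135,-49,0,0,0],[0,-165,-60,0,0,0],[0,-190,-69,0,0,0],[0,-190,-69,0,0,0]]
  fingers: 0
  force: 20

```text
time_s: 0.68
eef_pos: [111.1, -416.7, 302.0]
eef_rot: [0.992, 0.129, -0.0, 0.0]
contact_force: [1.7, 0.5, -0.7]
grip_width: 0.4
grasp_force: 0.0
```

Request:
play_rows:
  targets:
    - [[39,-2,0,0,0,-0.09],[77,-7,0,0,0,-0.18],[114,-15,0,0,0,-0.27],[151,-27,0,0,0,-0.36],[187,-42,0,0,0,-0.44],[221,-60,0,0,0,-0.53],[253,-81,0,0,0,-0.62],[283,-105,0,0,0,-0.71]]

```text
time_s: 1.35
eef_pos: [360.0, -245.3, 299.7]
eef_rot: [0.884, 0.468, 0.0, 0.0]
contact_force: [-0.2, -1.1, 0.4]
grip_width: 0.2
grasp_force: 0.0
```

Request:
play_rows:
  targets:
    - [[39,-2,0,0,0,-0.09],[77,-7,0,0,0,-0.18],[114,-15,0,0,0,-0.27],[151,-27,0,0,0,-0.36],[187,-42,0,0,0,-0.44],[221,-60,0,0,0,-0.53],[253,-81,0,0,0,-0.62],[283,-105,0,0,0,-0.71]]

```text
time_s: 2.02
eef_pos: [432.4, 48.5, 299.7]
eef_rot: [0.666, 0.746, 0.0, -0.0]
contact_force: [1.9, 1.0, 0.1]
grip_width: -0.5
grasp_force: 0.0
```

```bash
python3 - <<'E'
from h import *
st=get_state(); print(st["joints"].round(2),st["time_s"],st["grip_width"], R.from_quat(st["eef_rot"]).as_matrix().round(3))
y=np.pi/2+.03
rows([((432+(695-432)*k/8,49,300),pose(y)) for k in range(1,9)]+[((695,49,z),pose(y)) for z in (270,238)])
E
```

```text
[-0.04 -0.1  -0.29  1.37  0.    1.42] 2.0167 -0.4512149862548188 [[-0.113  0.994 -0.   ]
 [ 0.994  0.113  0.   ]
 [ 0.     0.    -1.   ]]
at [432.4  48.5 299.7] F [1.9 1.  0.1]
[-3, 32, 0, -0.0, -0.0, 0.08]
[-7, 65, 0, -0.0, -0.0, 0.08]
[-11, 98, 0, -0.0, -0.0, 0.08]
[-14, 130, 0, -0.0, -0.0, 0.08]
[-18, 163, 0, -0.0, -0.0, 0.08]
[-22, 196, 0, -0.0, -0.0, 0.08]
[-25, 228, 0, -0.0, -0.0, 0.08]
[-29, 261, 0, -0.0, -0.0, 0.08]
[-29, 261, 30, -0.0, -0.0, 0.08]
[-29, 261, 62, -0.0, -0.0, 0.08]
```

Request:
play_rows:
  targets:
    - [[-3,32,-5,0,0,0.08],[-7,65,-5,0,0,0.08],[-11,98,-5,0,0,0.08],[-14,130,-5,0,0,0.08],[-18,163,-5,0,0,0.08],[-22,196,-5,0,0,0.08],[-25,228,-5,0,0,0.08],[-29,261,-5,0,0,0.08]]

```text
time_s: 2.68
eef_pos: [696.0, 46.3, 303.8]
eef_rot: [0.697, 0.717, -0.0, -0.001]
contact_force: [1.0, 0.2, 0.1]
grip_width: -0.1
grasp_force: 0.0
```

Request:
play_rows:
  targets:
    - [[0,0,15,0,0,0],[0,0,35,0,0,0],[0,0,55,0,0,0],[0,0,67,0,0,0],[0,0,67,0,0,0]]

```text
time_s: 3.1
eef_pos: [692.2, 46.2, 233.2]
eef_rot: [0.697, 0.717, -0.003, -0.003]
contact_force: [-0.7, -0.3, -1.0]
grip_width: 0.2
grasp_force: 0.0
```

```bash
python3 - <<'E'
from h import *
st=get_state(); print(st["eef_pos"],st["contact_force"],st["eef_rot"])
im=optics.get_image("top"); s=optics.get_image("scene")
a=cv2.resize(im["color"][80:280,230:470],None,fx=2,fy=2); b=cv2.resize(s["color"][60:330,220:460],None,fx=1.6,fy=1.6)
h=max(a.shape[0],b.shape[0]); o=np.zeros((h,480+b.shape[1],3),np.uint8); o=np.zeros((h,a.shape[1]+b.shape[1],3),np.uint8)
o[:a.shape[0],:a.shape[1]]=a; o[:b.shape[0],a.shape[1]:]=b
cv2.imwrite("pics/v1.png",cv2.resize(o,None,fx=.9,fy=.9)); print(o.shape)
E
```

```text
[692.16311905  46.21839292 233.20207515] [-0.72135828 -0.33572621 -0.9854261 ] [ 0.69677703  0.71727661 -0.00270421 -0.00295343]
(432, 864, 3)
```

View pics/v1.png

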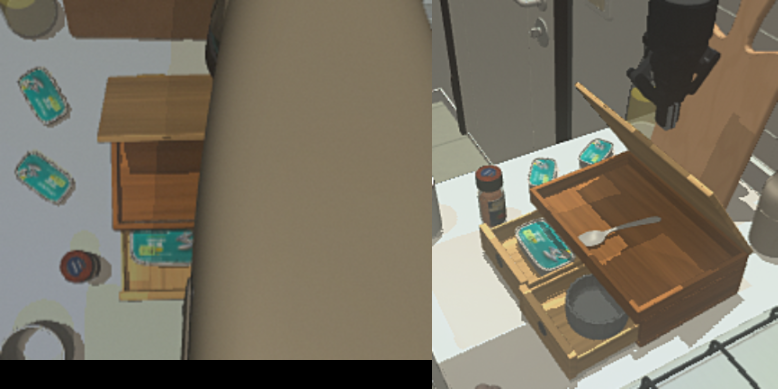

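The fingertips are behind the lid, clear of it. Next is the arc that pushes it down.

```bash
python3 - <<'E'
from h import *
r,w=165,10
T=lambda th:np.array([747-r*np.cos(th)+8*np.sin(th)+w,86+r*np.sin(th)+8*np.cos(th)])
for th in np.arange(1.08,-.05,-.04): print(round(th,2),np.round(T(th),1),np.round((T(th)-[692.2,233.2])*[1,-1]).astype(int))
E
```

```text
1.08 [686.3 235.3] [-6 -2]
1.04 [680.4 232.3] [-12   1]
1.0 [674.6 229.2] [-18   4]
0.96 [668.9 225.8] [-23   7]
0.92 [663.4 222.1] [-29  11]
0.88 [658.  218.3] [-34  15]
0.84 [652.8 214.2] [-39  19]
0.8 [647.8 209.9] [-44  23]
0.76 [642.9 205.5] [-49  28]
0.72 [638.2 200.8] [-54  32]
0.68 [633.7 196. ] [-58  37]
0.64 [629.4 191. ] [-63  42]
0.6 [625.3 185.8] [-67  47]
0.56 [621.5 180.4] [-71  53]
0.52 [617.8 174.9] [-74  58]
0.48 [614.3 169.3] [-78  64]
0.44 [611.1 163.5] [-81  70]
0.4 [608.1 157.6] [-84  76]
0.36 [605.4 151.6] [-87  82]
0.32 [602.9 145.5] [-89  88]
0.28 [600.6 139.3] [-92  94]
0.24 [598.6 133. ] [-94 100]
0.2 [596.9 126.6] [-95 107]
0.16 [595.4 120.2] [-97 113]
0.12 [594.1 113.7] [-98 120]
0.08 [593.2 107.2] [-99 126]
0.04 [592.5 100.6] [-100  133]
-0.0 [592.  94.] [-100  139]
-0.04 [591.8  87.4] [-100  146]
```

Request:
play_rows:
  targets:
    - [[0,-6,0,0,0,0],[0,-12,1,0,0,0],[0,-18,4,0,0,0],[0,-23,7,0,0,0],[0,-29,11,0,0,0],[0,-34,15,0,0,0],[0,-39,19,0,0,0],[0,-39,19,0,0,0]]

```text
time_s: 3.87
eef_pos: [653.8, 44.9, 218.6]
eef_rot: [0.697, 0.717, -0.001, -0.001]
contact_force: [0.2, -0.9, 0.4]
grip_width: -0.3
grasp_force: 0.1
```

Request:
play_rows:
  targets:
    - [[0,-3,5,0,0,0],[0,-8,9,0,0,0],[0,-13,14,0,0,0],[0,-18,18,0,0,0],[0,-22,23,0,0,0],[0,-27,28,0,0,0],[0,-31,33,0,0,0],[0,-34,39,0,0,0]]

```text
time_s: 4.53
eef_pos: [620.5, 44.0, 179.9]
eef_rot: [0.697, 0.717, -0.0, -0.0]
contact_force: [-0.2, -0.1, 1.8]
grip_width: 0.1
grasp_force: 0.8
```

```bash
python3 - <<'E'
from h import *
s=optics.get_image("scene"); cv2.imwrite("pics/v2.png",cv2.resize(s["color"][60:330,220:460],None,fx=2.2,fy=2.2))
print(get_state()["eef_pos"],get_state()["contact_force"])
E
```

```text
[619.12021347  44.0556087  178.2543957 ] [-0.84382308  0.48161862  0.416864  ]
```

View pics/v2.png

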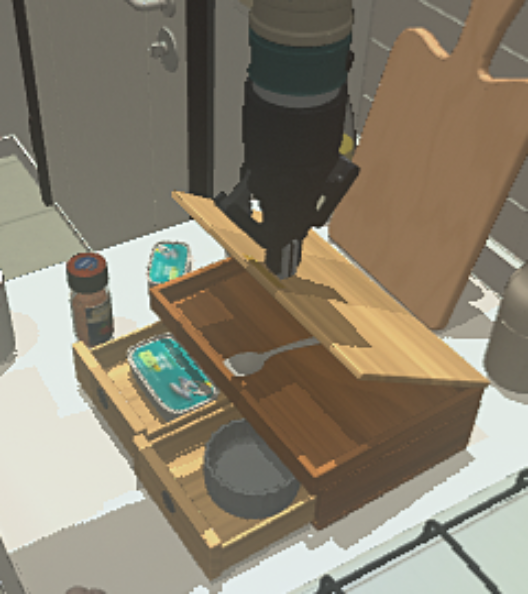

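The lid is following to about 0.5 rad, with the tip on its outer face near the edge. I'll continue.

Request:
play_rows:
  targets:
    - [[0,-4,5,0,0,0],[0,-8,11,0,0,0],[0,-11,17,0,0,0],[0,-14,23,0,0,0],[0,-17,29,0,0,0],[0,-19,35,0,0,0],[0,-21,41,0,0,0],[0,-23,47,0,0,0]]

```text
time_s: 5.25
eef_pos: [597.7, 43.2, 132.5]
eef_rot: [0.697, 0.717, -0.0, -0.0]
contact_force: [-0.1, -1.0, 1.2]
grip_width: 0.4
grasp_force: 0.6
```

Request:
play_rows:
  targets:
    - [[0,-2,6,0,0,0],[0,-4,12,0,0,0],[0,-5,17,0,0,0],[0,-6,22,0,0,0],[0,-6,26,0,0,0],[0,-6,29,0,0,0],[0,-6,32,0,0,0],[0,-6,32,0,0,0]]

```text
time_s: 5.92
eef_pos: [591.7, 43.3, 100.4]
eef_rot: [0.697, 0.717, -0.0, -0.001]
contact_force: [0.3, 0.2, 0.3]
grip_width: 0.2
grasp_force: 0.0
```

Request:
play_rows:
  targets:
    - [[0,0,2,0,0,0],[0,0,4,0,0,0],[0,0,5,0,0,0],[0,0,6,0,0,0]]

```text
time_s: 6.25
eef_pos: [592.2, 43.3, 95.2]
eef_rot: [0.697, 0.717, -0.0, -0.0]
contact_force: [-1.3, 0.7, 1.1]
grip_width: 0.2
grasp_force: 0.6
```

Request:
play_rows:
  targets:
    - [[0,0,1,0,0,0],[0,0,2,0,0,0]]

```text
time_s: 6.42
eef_pos: [592.3, 43.2, 93.9]
eef_rot: [0.697, 0.717, 0.0, -0.0]
contact_force: [-4.6, 0.6, 9.9]
grip_width: -0.1
grasp_force: 5.1
```

Request:
play_rows:
  targets:
    - [[0,0,1,0,0,0],[0,0,2,0,0,0]]

```text
time_s: 6.58
eef_pos: [592.4, 43.2, 93.9]
eef_rot: [0.697, 0.717, 0.0, 0.0]
contact_force: [-8.4, 0.4, 19.9]
grip_width: 0.2
grasp_force: 10.2
```

The lid is shut: the tip stopped at z≈94 with the force rising to 20 N. I'll retreat and set up for the right drawer.

Request:
play_rows:
  targets:
    - [[0,0,-3,0,0,0],[0,0,-12,0,0,0],[0,0,-35,0,0,0],[0,0,-65,0,0,0],[0,0,-95,0,0,0],[0,0,-110,0,0,0],[0,0,-110,0,0,0]]

```text
time_s: 7.17
eef_pos: [595.9, 43.0, 206.7]
eef_rot: [0.697, 0.717, 0.003, 0.004]
contact_force: [0.9, 0.1, 0.6]
grip_width: 0.3
grasp_force: 0.0
```

```bash
python3 - <<'E'
from h import *
y=np.pi/2+.03; t=.6
p=np.array([592,43,200.]);q=np.array([425,-22,200.])
rows([(p+(q-p)*k/6,pose(y,t*k/6)) for k in range(1,7)]+[((425,-22,130),pose(y,t)),((425,-22,40),pose(y,t))])
print("from q:")
r=pose(y,t); 
for w in((425,-22,40),(465,-22,40),(560,-19,40)): print(r.inv().apply(np.array(w)-q).round(1))
print(r.inv().apply([95*np.cos(.03),3,0]))
E
```

```text
at [595.9  43.  206.7] F [0.9 0.1 0.6]
[-10, -32, 6, -0.09, -0.0, -0.0]
[-20, -60, 6, -0.19, -0.01, -0.0]
[-30, -88, 6, -0.29, -0.01, -0.0]
[-40, -117, 6, -0.39, -0.01, -0.0]
[-50, -145, 5, -0.49, -0.01, -0.0]
[-60, -173, 5, -0.59, -0.02, -0.0]
[-60, -173, 75, -0.59, -0.02, -0.0]
[-60, -174, 165, -0.59, -0.02, -0.0]
from q:
[  2.7 -90.3 132.1]
[  1.7 -57.3 154.6]
[  2.4  21.2 208.3]
[ 0.64785467 78.42632489 53.61689832]
```

Request:
play_rows:
  targets:
    - [[-10,-30,0,-0.1,0,0],[-20,-58,0,-0.2,0,0],[-30,-86,0,-0.3,0,0],[-40,-115,0,-0.4,0,0],[-50,-143,0,-0.5,-0.01,0],[-60,-170,0,-0.6,-0.02,0],[-60,-170,0,-0.6,-0.02,0]]

```text
time_s: 7.75
eef_pos: [405.8, -17.8, 184.8]
eef_rot: [0.67, 0.685, 0.201, 0.205]
contact_force: [-4.1, 0.1, -6.7]
grip_width: 0.1
grasp_force: 0.0
```

Request:
play_rows:
  targets:
    - [[0,-14,20,0,0,0],[0,-31,46,0,0,0],[1,-48,72,0,0,0],[1,-65,97,0,0,0],[2,-79,118,0,0,0],[2,-87,127,0,0,0],[2,-87,127,0,0,0]]

```text
time_s: 8.33
eef_pos: [440.5, -25.0, 57.3]
eef_rot: [0.668, 0.688, 0.197, 0.201]
contact_force: [-0.4, 0.6, 0.1]
grip_width: -0.1
grasp_force: 0.0
```

```bash
python3 - <<'E'
from h import *
st=get_state(); print(st["eef_pos"],st["contact_force"],st["eef_rot"],st["time_s"])
print(R.from_quat(st["eef_rot"]).as_matrix().round(3))
s=optics.get_image("scene"); cv2.imwrite("pics/v3.png",cv2.resize(s["color"][100:400,180:460],None,fx=2,fy=2))
E
```

```text
[440.49160527 -25.03464491  57.28257647] [-0.41467179  0.56057673  0.08056738] [0.66835822 0.68834385 0.19740204 0.20127708] 8.3333
[[-0.026  0.841  0.541]
 [ 1.     0.029  0.003]
 [-0.013  0.541 -0.841]]
```

View pics/v3.png

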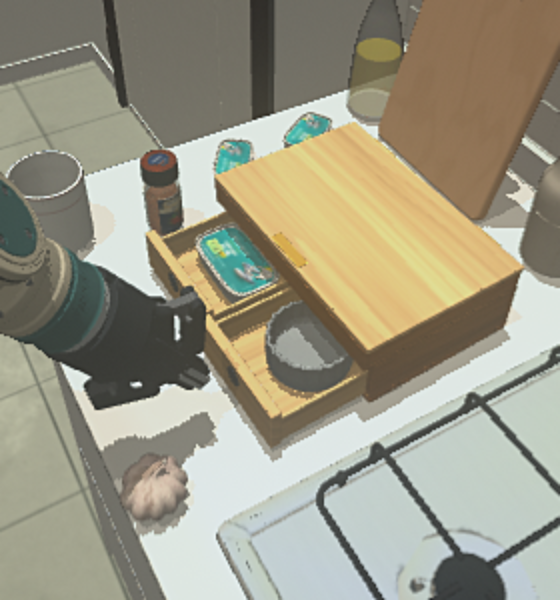

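The lid is closed level, and the fingertips stand before the right drawer front, clear of the garlic. I'll lower to mid-height and push gently.

Request:
play_rows:
  targets:
    - [[0,-5,8,0,0,0],[0,-10,15,0,0,0],[0,0,21,0,0,0],[0,7,26,0,0,0],[0,7,26,0,0,0]]

```text
time_s: 8.8
eef_pos: [463.4, -25.4, 43.2]
eef_rot: [0.667, 0.688, 0.199, 0.205]
contact_force: [0.3, 0.0, 0.5]
grip_width: -0.4
grasp_force: 0.0
```

Request:
play_rows:
  targets:
    - [[0,3,2,0,0,0],[0,6,4,0,0,0],[0,9,6,0,0,0],[0,12,8,0,0,0],[0,15,10,0,0,0],[0,18,12,0,0,0],[0,21,14,0,0,0],[0,25,16,0,0,0]]

```text
time_s: 9.47
eef_pos: [491.2, -24.3, 42.0]
eef_rot: [0.668, 0.688, 0.198, 0.203]
contact_force: [-1.0, 0.4, -1.2]
grip_width: -0.1
grasp_force: 0.8
```

Request:
play_rows:
  targets:
    - [[0,4,3,0,0,0],[0,8,5,0,0,0],[0,12,8,0,0,0],[0,16,11,0,0,0],[0,20,13,0,0,0],[0,24,16,0,0,0],[0,28,18,0,0,0],[0,32,21,0,0,0]]

```text
time_s: 10.13
eef_pos: [530.0, -23.4, 42.2]
eef_rot: [0.668, 0.688, 0.199, 0.204]
contact_force: [-2.1, 1.3, 0.9]
grip_width: 0.1
grasp_force: 0.9
```

Request:
play_rows:
  targets:
    - [[0,3,2,0,0,0],[0,5,3,0,0,0],[0,7,5,0,0,0],[0,9,6,0,0,0],[0,10,6.5,0,0,0],[0,10,6.5,0,0,0]]

```text
time_s: 10.63
eef_pos: [541.9, -23.2, 42.3]
eef_rot: [0.668, 0.688, 0.199, 0.204]
contact_force: [-0.2, -0.2, -1.1]
grip_width: 0.1
grasp_force: 0.3
```

Request:
play_rows:
  targets:
    - [[0,2,1,0,0,0],[0,4,2.5,0,0,0],[0,6,4,0,0,0],[0,7,4.5,0,0,0]]

```text
time_s: 10.97
eef_pos: [550.4, -22.9, 42.4]
eef_rot: [0.667, 0.688, 0.199, 0.204]
contact_force: [-2.4, 0.1, -1.2]
grip_width: 0.2
grasp_force: 0.8
```

Request:
play_rows:
  targets:
    - [[0,1,0.6,0,0,0],[0,2,1.3,0,0,0],[0,2.5,1.6,0,0,0]]

```text
time_s: 11.22
eef_pos: [553.1, -22.8, 42.4]
eef_rot: [0.668, 0.688, 0.199, 0.204]
contact_force: [-1.2, -0.3, 0.4]
grip_width: 0.1
grasp_force: 0.8
```

Request:
play_rows:
  targets:
    - [[0,0.8,0.5,0,0,0],[0,1.7,1.1,0,0,0],[0,2.5,1.6,0,0,0]]

```text
time_s: 11.47
eef_pos: [555.9, -22.7, 42.4]
eef_rot: [0.667, 0.688, 0.199, 0.204]
contact_force: [-2.0, 0.3, -0.3]
grip_width: 0.1
grasp_force: 0.8
```

Request:
play_rows:
  targets:
    - [[0,0.8,0.5,0,0,0],[0,1.7,1.1,0,0,0]]

```text
time_s: 11.63
eef_pos: [557.9, -22.6, 42.4]
eef_rot: [0.668, 0.688, 0.199, 0.204]
contact_force: [-2.0, 0.5, 0.8]
grip_width: -0.2
grasp_force: 0.8
```

Request:
play_rows:
  targets:
    - [[0,0.8,0.5,0,0,0],[0,1.7,1.1,0,0,0]]

```text
time_s: 11.8
eef_pos: [560.0, -22.5, 42.4]
eef_rot: [0.668, 0.688, 0.199, 0.204]
contact_force: [-2.3, 1.4, 0.4]
grip_width: -0.3
grasp_force: 0.8
```

Request:
play_rows:
  targets:
    - [[0,0.8,0.5,0,0,0],[0,1.7,1.1,0,0,0]]

```text
time_s: 11.97
eef_pos: [560.8, -22.5, 41.9]
eef_rot: [0.668, 0.688, 0.198, 0.203]
contact_force: [-11.8, 0.0, 8.7]
grip_width: 0.0
grasp_force: 5.6
```

Request:
play_rows:
  targets:
    - [[0,0.8,0.5,0,0,0],[0,1.7,1.1,0,0,0]]

```text
time_s: 12.13
eef_pos: [560.9, -22.5, 41.0]
eef_rot: [0.668, 0.688, 0.197, 0.202]
contact_force: [-19.5, -0.4, 16.3]
grip_width: -0.1
grasp_force: 9.2
```

Request:
play_rows:
  targets:
    - [[0,0.8,0.5,0,0,0],[0,1.7,1.1,0,0,0]]

```text
time_s: 12.3
eef_pos: [561.1, -22.4, 40.1]
eef_rot: [0.669, 0.688, 0.196, 0.201]
contact_force: [-27.4, -1.6, 24.8]
grip_width: 0.0
grasp_force: 13.7
```

The drawer has met its stop. I'll back off and look.

Request:
play_rows:
  targets:
    - [[0,-3,-2,0,0,0],[0,-8,-5,0,0,0],[0,-20,-13,0,0,0],[0,-40,-26,0,0,0],[0,-60,-40,0,0,0],[0,-70,-50,0,0,0],[0,-70,-70,0,0,0],[0,-70,-90,0,0,0]]

```text
time_s: 12.97
eef_pos: [456.8, -24.6, 79.2]
eef_rot: [0.668, 0.688, 0.198, 0.203]
contact_force: [0.3, -0.6, 1.0]
grip_width: 0.1
grasp_force: 0.0
```

```bash
python3 - <<'E'
from h import *
st=get_state(); print(st["eef_pos"],st["contact_force"],st["time_s"])
s=optics.get_image("scene"); t=optics.get_image("top"); np.save("t2.npy",t,allow_pickle=True)
a=cv2.resize(s["color"][100:380,170:450],None,fx=1.5,fy=1.5); b=cv2.resize(t["color"][80:290,220:440],None,fx=1.7,fy=2)[:420]
cv2.imwrite("pics/v4.png",np.hstack([a,b]))
E
```

```text
[456.84300738 -24.62110484  79.1757945 ] [ 0.32712304 -0.64155902  1.0003341 ] 12.9667
```

View pics/v4.png

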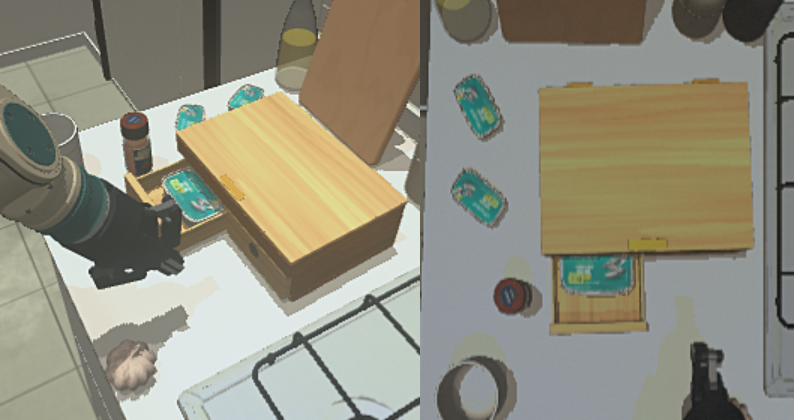

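The lid is flush and the right drawer is shut with the cup inside. The left drawer with the tin is still open with its front at row 246, as before, and the arm is clear.

```bash
python3 -c "
from station import arm
print(arm.close_job())"
```

```text
the job is handed in; nothing more can be done
None
```

I pushed the lid fully down and then the right-hand cup drawer fully shut with the cup inside. The tin's drawer still stands open as it was, and the job is handed in.

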